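# Tip the tape rolls out of a flip-top caddy

## Task

Lift the green flip-top caddy by its leaning black grip, hold its front edge low over the blue tray and tip it, front edge down, only as far as it takes (never past 50 degrees) for the clear flap to hang open and both yellow tape rolls to slide out into the tray. Then stand the empty caddy upright on the free worktop beside the tray, flap hanging shut, and let go. Do not touch the flap or the rolls with the gripper, do not shift or tilt the tray, and leave the other things on the bench alone.

Things in the scene. Friction and masses are not known exactly. Their poses are not given: they have to be found in the camera images.
- caddy_center (a point): Middle of the caddy's box, 30 mm above its underside. Loose green box with half-clear roof, about 0.35 kg empty (varies), 92 mm long (its x), 86 wide (y), 59 high (z) plus the grip. Caddy axes: x points from front to back, z up; the front (-x side) is closed only by the clear flap.
- caddy_grip (a point): Where to grip: middle of the black grip plate on the roof, 51 mm behind the caddy's middle (+x), 91 mm above its underside; caddy axes. The plate leans back 30 degrees from z towards +x: 12 mm thick, 62 long (along y), ending 17 mm beyond this point, roof 38 mm below it along the lean. Come in along the lean, one finger before the plate and one behind.
- caddy_lip (a point): Middle of the front edge of the caddy's flat inner floor, over which the rolls slide out; caddy axes. It lies 97 mm in front of and 86 mm below caddy_grip, 5 mm above the underside. The rolls start to slide when the caddy is tipped some 25 to 37 degrees, front down, and must clear the flap; friction differs from run to run.
- caddy_flap (a joint): Angle of the clear flap (84 mm wide, 52 long, white lower rim) hinged along the roof's front edge, 51 mm above caddy_lip: 0 = shut, grows to 1.5 as its lower edge swings out. It hangs freely, so it opens by about the angle to which the caddy is tipped, is pushed farther by the rolls, and falls shut when the caddy is upright.
- tape_1: Yellow roll of label tape, 68 mm across, 19 mm thick, 50 g, origin in the middle of one flat face, z its axis. It starts lying flat on the caddy's floor.
- tape_2: A like roll, lying on top of tape_1 at the start.
- tray: Loose open blue tray, 138 mm (its x) by 118 mm (its y), 54 mm high, walls and floor 2 mm thick, 0.3 kg; origin in the middle of its underside, z up.
- timer: White bench timer, 60 x 64 x 19 mm, loose, a bystander; origin at the middle of its underside.
- marker: Black and white marker pen, 137 mm long, loose, a bystander; origin at the middle of its underside.

How it is judged (in metres and radians):
On the way, in this order (a step that is already met when the one before it is completed fails the run):
1. the caddy is lifted off the worktop (height (world z) of caddy_grip above 0.115 m and contact force between the fingers and caddy above 1 N), for 0.2 s.
2. the caddy is tipped with its front edge over the tray and the flap hanging open (value of joint caddy_flap above 0.3 rad and angle between caddy_grip's own z axis and vertical above 0.3 rad and x of caddy_lip in the frame of tray between -0.069 and 0.069 m and y of caddy_lip in the frame of tray between -0.059 and 0.059 m and z of caddy_lip in the frame of tray between -0.005 and 0.16 m), for 0.1 s.
3. both rolls have slid into the tray while the caddy is still held above it (x of tape_1 in the frame of tray between -0.067 and 0.067 m and y of tape_1 in the frame of tray between -0.057 and 0.057 m and z of tape_1 in the frame of tray between -0.005 and 0.06 m and x of tape_2 in the frame of tray between -0.067 and 0.067 m and y of tape_2 in the frame of tray between -0.057 and 0.057 m and z of tape_2 in the frame of tray between -0.005 and 0.06 m and height (world z) of caddy_lip above 0.03 m), for 0.2 s.
At the end, for the whole second after the job is handed in: Both rolls rest inside the tray (within 67 and 57 mm of its middle along x and y, under 60 mm high); the tray is level and within 40 mm of its start; the caddy stands upright on the worktop (tilt under 0.06 rad, front floor edge under 11 mm high), flap shut (under 0.12 rad) (x of tape_1 in the frame of tray between -0.067 and 0.067 m and y of tape_1 in the frame of tray between -0.057 and 0.057 m and z of tape_1 in the frame of tray between -0.005 and 0.06 m and x of tape_2 in the frame of tray between -0.067 and 0.067 m and y of tape_2 in the frame of tray between -0.057 and 0.057 m and z of tape_2 in the frame of tray between -0.005 and 0.06 m and angle between caddy_grip's own z axis and vertical below 0.06 rad and height (world z) of caddy_lip between 0 and 0.011 m and value of joint caddy_flap below 0.12 rad and angle between tray's own z axis and vertical below 0.05 rad and distance of tray from where it was at the start of the episode below 0.04 m and linear speed of each of tape_1, tape_2 below 0.03 m/s); the robot touches nothing.
It fails at once if the caddy is tipped past 50 degrees (with 4 degrees to spare) (angle between caddy_grip's own z axis and vertical above 0.943 rad).
It fails at once if the caddy's flap hangs open with its front edge more than 0.2 m above the worktop (value of joint caddy_flap above 0.35 rad and height (world z) of caddy_lip above 0.2 m).
It fails at once if the gripper touches a roll or the flap (contact force between the fingers and caddy_flap above 1 N or contact force between the fingers and tape_1 above 1 N or contact force between the fingers and tape_2 above 1 N).
It fails at once if the tray is shoved or tilted (distance of tray from where it was at the start of the episode above 0.06 m or angle between tray's own z axis and vertical above 0.3 rad).
It fails at once if a bystander is disturbed (distance of any of timer, marker from where it was at the start of the episode above 0.03 m).
It also fails if it takes over 51 s, if anything falls off the work surface, if the arm or the gripper's body presses on something with over 40 N, if the wrist force passes 120 N, or if a joint passes its speed limit or range.

## Robot

A 6-joint arm with a two-finger parallel gripper is mounted at the origin on a cart in front of the work surface, level with it; the furniture and walls round the work are solid. World frame = base frame: x ahead of the robot, y to its left, z up, the work surface at z = 0. Lengths are in mm, angles in degrees, forces in N, time in s.
With the tool pointing down it reaches from about 275 to 750 mm from the base axis. Payload 10.2 kg.
Tool frame: the origin (TCP) lies between the finger pads; the fingertips stand 17 mm ahead of it and the grasp point (between the pads) lies 2 mm behind it; z points along the fingers, y is the line along which they close (so a half turn about z gives the same grasp; the last joint's range is limited). The gripper opens to 85 mm and grips with 20 to 120 N. Pads are 22 mm wide; open, the fingers measure 114 mm over their backs; the gripper's body (76 mm by 85 mm) begins 54 mm behind the grasp point. The pads swing forward as they close: fully open they stand 13 mm farther back than shut.
Start: joints at [-12.8, 17.928, 85.812, -0, 76.261, -12.8], TCP at [525.006, -0.014, 248.294] pointing down, gripper open.
Joint ranges: [-168.41, 168.41], [-55.51, 124.54], [10.69, 146.95], [-70.63, 250.63], [1, 178], [-165.06, 165.06]. Speed limits (degrees/s): [136.94, 136.94, 172.46, 180, 180, 180].

## Interface

Orientations are given as a 3x3 rotation matrix whose columns are the frame's x, y, z axes.
In Python, from cell import monitor, imaging, job gives the robot as it stands. The module is installed in compiled form; this text tells all that it offers.
- The arm moves only by the tool arm_command, never from a script. Its argument "steps" is a list that holds one entry, the list of rows, each a list of 7 numbers: the closure, from 0 (fully open) to 1 (shut), then the shift along the tool's x, y, z in m, then the turn, a rotation vector about the tool's x, y, z in rad. In form: [[[claw, x, y, z, rx, ry, rz], ...]]. A call has 1 to 20 rows; each row shifts and turns the commanded pose from where the row before left it, along the tool's axes as they then stand; what a row does not reach is not made up. A row lasts 1/12 s, in which the tool goes at most 41.7 mm and 7.16 degrees, less where a joint would pass 70% of its speed; a pose out of reach is approached as far as the arm can. A call is refused whole if a number of a shift passes 0.0417 or a number of a turn 0.125, either way. A call with a gripper value outside its range is refused whole. The fingers move at their own pace and stop on an object; "newtons" is the grip in N (left out, the last holds). Time passes only in rows, so rows that do not move let the fingers close. It gives the time, the measured TCP pose, the force, the opening and the grip force at its end, in the units of the state.
- monitor.get_obs(): the state, without advancing time (a new reading comes with each control period).
- imaging.get_image(name): name is "scene" or "side" or "wrist"; returns a dict with "image" (384x512x3 uint8, red, green, blue), "depth" (384x512 float32, mm along the optical axis (not along the pixel's ray), 0 where there is no reading), "K" (3x3 intrinsics, pixels), "R" (3x3) and "t" (3): a world point X has camera coordinates R X + t. Camera axes: x right, y down, z forward; pixel columns grow to the right and rows downward; lengths in mm; the calibration is good to about 2 mm. The wrist camera is an equidistant fisheye: a pixel r from the principal point sees the ray r / f radians off the axis. A picture is of the moment at which its call begins.
- job.hand_in(): hands the job in; it is judged then, once.
The state is a dict: "t": time; "q": joint angles; "qd": joint speeds; "joint_torque": joint torques, N m; "eef_pos": TCP position; "orientation": TCP orientation; "contact_force": force on the tool from outside, world axes, zero at the start; "ft_torque": the same for the moment, N m; "width": finger opening in mm; "finger_force": force on a finger pad.
Only numpy, scipy, OpenCV 4.12 (cv2) and the standard library are available. Lean on these libraries where they do the work, as an engineer would, in place of code of your own. Each camera call takes 0.05 s, during which the arm holds its last target. There are 200 camera calls.

## Working session

There is one attempt and no reset: what is moved stays moved. The work goes in short steps, Python scripts to look and compute and a tool call to move; the robot and the scene stay as the last step left them, time stands still between calls to the robot, and variables do not carry over. Pictures are saved under pics/ and viewed, at most 10 in all, crops included, and the job is handed in when it is done.

Besides the shell and the picture viewer there is one more tool, called after "Emit:" as name([rows], argument=value, ...), one row to a line, values as JSON. arm_command: Moves the arm, as the interface text tells. Its arguments: {"type":"object","properties":{"steps":{"type":"array"},"newtons":{"type":"number"}},"required":["steps"]}

```bash
mkdir -p pics
python3 - <<'E'
from cell import monitor, imaging, job
import cv2,numpy as np
o=monitor.get_obs();print(o['t'],o['eef_pos'],np.round(o['orientation'],3).tolist(),o['width'])
ims=[]
for n in("scene","side"):
    d=imaging.get_image(n);np.savez(f"{n}.npz",**d);cv2.imwrite(f"pics/{n}0.png",d["image"][:,:,::-1])
    print(n,d["K"].tolist(),np.round(d["R"],3).tolist(),d["t"])
E
```

```text
0.0 [5.24764774e+02 4.12597181e-02 2.47720268e+02] [[0.0, 1.0, -0.001], [1.0, -0.0, 0.0], [0.0, -0.001, -1.0]] 85.43562063877393
scene [[357.2131087882173, 0.0, 254.59741152673388], [0.0, 357.2131087882173, 192.47998579801342], [0.0, 0.0, 1.0]] [[-0.886, -0.464, 0.011], [-0.284, 0.523, -0.804], [0.367, -0.715, -0.595]] [572.42076238  98.49198061 876.18710736]
side [[491.88539875435305, 0.0, 254.98234018950555], [0.0, 491.88539875435305, 194.06516946615048], [0.0, 0.0, 1.0]] [[-0.857, -0.516, -0.008], [-0.299, 0.509, -0.807], [0.42, -0.689, -0.591]] [ 587.41066726  126.8054772  1170.90137193]
```

View pics/scene0.png

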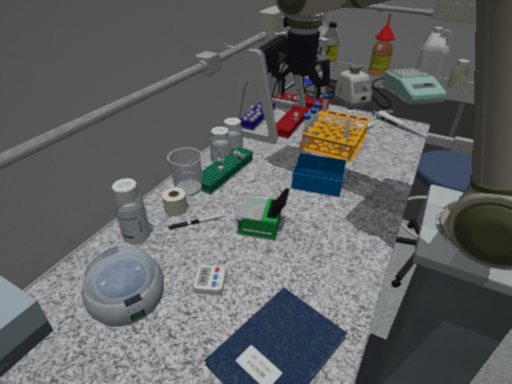

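View pics/side0.png

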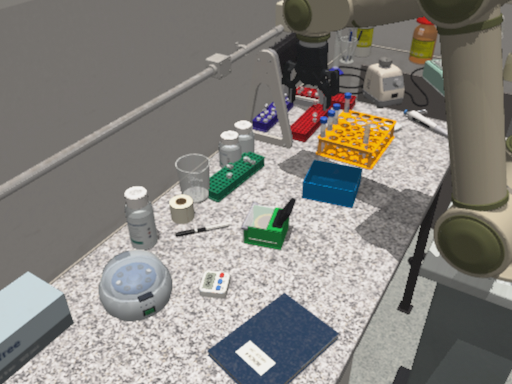

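The scene view shows the caddy at about (262,215), with its grip leaning right towards the robot and the flap on the left. The tray is at (320,175), the timer at (210,280) and the pen at (197,222).

```bash
cat > h.py <<'E'
import numpy as np,cv2
def cloud(d):
    K,R,t=d["K"],d["R"],d["t"];z=d["depth"].astype(float)
    v,u=np.mgrid[:z.shape[0],:z.shape[1]]
    c=np.stack([(u-K[0,2])/K[0,0]*z,(v-K[1,2])/K[1,1]*z,z],-1)
    return (c-t)@R      # R^T (c-t)
E
python3 - <<'E'
from h import *
for n,cb,tb in(("scene",(232,185,292,242),(288,148,350,196)),("side",(238,192,300,250),(298,158,366,208))):
    d=np.load(n+".npz");P=cloud(d);im=d["image"].astype(int);r,g,b=im[...,0],im[...,1],im[...,2]
    ok=d["depth"]>0
    def box(bb):
        m=np.zeros(ok.shape,bool);m[bb[1]:bb[3],bb[0]:bb[2]]=1;return m&ok
    masks={"green":box(cb)&(g>r+40)&(g>b+30),"black":box(cb)&(im.max(-1)<45)&(P[...,2]>45),"tray":box(tb)&(b>r+50)}
    for k,m in masks.items():
        p=P[m];print(n,k,len(p),"pct2/98",np.percentile(p,[2,98],axis=0).round().tolist())
        q=p[p[:,2]>(44 if k!="black" else 0)] if k!="green" else p[(p[:,2]>50)&(p[:,2]<66)]
        if len(q)>4:
            rc=cv2.minAreaRect(q[:,:2].astype(np.float32));print("  rect",np.round(rc[0],1),np.round(rc[1],1),round(rc[2],1),cv2.boxPoints(rc).round().tolist(),"z",np.median(q[:,2]))
    p=P[masks["black"]];print(" black mean",p.mean(0).round(1)); u,s,vt=np.linalg.svd(p-p.mean(0));print(vt.round(2).tolist())
    x0,y0,x1,y1=cb;y0-=45;x1+=65
    cv2.imwrite(f"pics/{n}_crop.png",cv2.resize(d["image"][y0:y1,x0:x1,::-1],None,fx=6 if n=="scene" else 5.5,fy=6 if n=="scene" else 5.5,interpolation=cv2.INTER_CUBIC)[:600,:800]);print(x0,y0)
    # bystander pts
    for nm,(uu,vv) in {"timer":(210,280) if n=="scene" else (215,284),"pen":(197,222) if n=="scene" else (203,229)}.items():print(nm,P[vv,uu].round())
E
```

```text
scene green 671 pct2/98 [[451.0, 210.0, 4.0], [531.0, 295.0, 61.0]]
  rect [496.6 242.3] [77.8 86.8] 13.7 [[449.0, 275.0], [469.0, 191.0], [545.0, 209.0], [524.0, 294.0]] z 57.61765948902074
scene black 267 pct2/98 [[441.0, 211.0, 62.0], [483.0, 265.0, 106.0]]
  rect [462.9 236. ] [37.3 58.4] 15.0 [[437.0, 259.0], [452.0, 203.0], [489.0, 213.0], [473.0, 269.0]] z 84.32764218431959
scene tray 1734 pct2/98 [[372.0, -78.0, -0.0], [516.0, 59.0, 52.0]]
  rect [443.4  -9.6] [137.2 121.7] 10.6 [[365.0, 38.0], [387.0, -82.0], [522.0, -57.0], [500.0, 63.0]] z 48.72191483588835
 black mean [459.7 244.6  84.5]
[[-0.46, -0.31, 0.83], [0.41, -0.9, -0.11], [0.79, 0.29, 0.54]]
232 140
timer [511. 455.  16.]
pen [646. 310.   5.]
side green 801 pct2/98 [[451.0, 207.0, 4.0], [533.0, 299.0, 61.0]]
  rect [481.5 255.1] [100.   69.3] 77.9 [[437.0, 214.0], [505.0, 199.0], [526.0, 297.0], [458.0, 311.0]] z 56.98072053095208
side black 245 pct2/98 [[441.0, 213.0, 61.0], [485.0, 269.0, 107.0]]
  rect [463.9 237.3] [37.9 66.1] 15.3 [[437.0, 264.0], [454.0, 200.0], [491.0, 210.0], [473.0, 274.0]] z 86.53345341483111
side tray 2071 pct2/98 [[370.0, -73.0, -2.0], [518.0, 63.0, 53.0]]
  rect [444.3  -5.6] [138.8 124.9] 10.6 [[365.0, 43.0], [388.0, -80.0], [524.0, -54.0], [501.0, 69.0]] z 48.88082410583505
 black mean [459.2 248.5  85. ]
[[-0.44, -0.39, 0.81], [0.45, -0.88, -0.17], [0.78, 0.29, 0.56]]
238 147
timer [511. 457.  16.]
pen [648. 313.   6.]
```

View pics/side_crop.png

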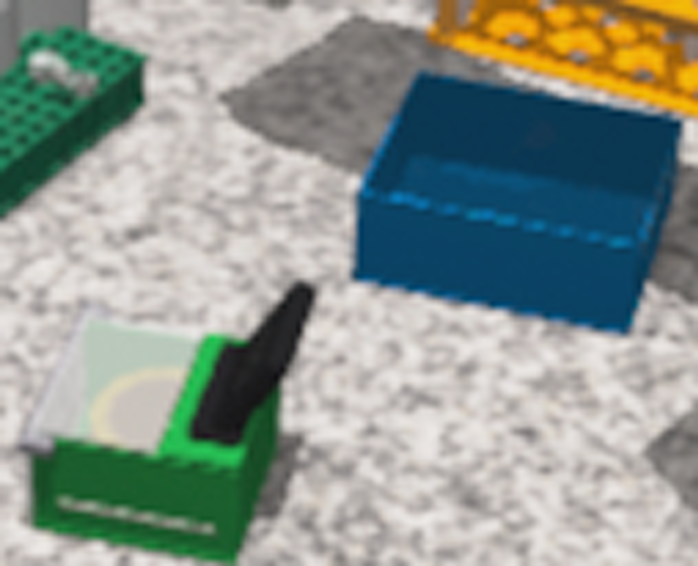

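The crop confirms the caddy's layout: flap at the left, grip plate leaning towards the robot. I'll fit the box model to get poses.

```bash
cat >> h.py <<'E'
from scipy.optimize import least_squares
from scipy.spatial.transform import Rotation as Ro
def sdf(p,h):
    q=np.abs(p)-h;return np.linalg.norm(np.maximum(q,0),axis=-1)+np.minimum(q.max(-1),0)
def rz(a):return Ro.from_euler('z',a,degrees=True).as_matrix()
def masks(d,P,cb,tb):
    im=d["image"].astype(int);r,g,b=im[...,0],im[...,1],im[...,2];ok=d["depth"]>0
    def box(bb):
        m=np.zeros(ok.shape,bool);m[bb[1]:bb[3],bb[0]:bb[2]]=1;return m&ok
    return P[box(cb)&(g>r+40)&(g>b+30)&(P[...,2]>4)],P[box(cb)&(im.max(-1)<45)&(P[...,2]>62)],P[box(tb)&(b>r+50)&(P[...,2]>44)]
def caddyres(v,G,B):
    W=rz(v[2]);c=np.array([v[0],v[1],0])
    g=(G-c)@W;b=(B-c)@W
    L=Ro.from_euler('y',30,degrees=True).as_matrix()
    # plate: from 38 below to 17 beyond the grip point
    pb=(b-[51,0,91])@L+[0,0,10.5]
    return np.r_[sdf(g-[0,0,29.5],[46,43,29.5]),sdf(pb,[6,31,27.5])]
E
python3 - <<'E'
from h import *
out=[]
for n,cb,tb in(("scene",(232,185,292,242),(288,148,350,196)),("side",(238,192,300,250),(298,158,366,208))):
    d=np.load(n+".npz");out.append(masks(d,cloud(d),cb,tb))
for s in([0],[1],[0,1]):
    G,B,T=[np.vstack([out[i][k] for i in s]) for k in range(3)]
    r=least_squares(caddyres,[495,250,195],args=(G,B),loss='soft_l1',f_scale=2);v=r.x
    g=np.array([v[0],v[1],0])+rz(v[2])@[51,0,91]
    r2=least_squares(lambda w:sdf((T[:,:2]-w[:2])@rz(w[2])[:2,:2],np.array([68.,58])),[444,-7,10],loss='soft_l1',f_scale=2)
    print(v.round(1),"grip",g.round(1),"res",np.abs(r.fun).mean().round(2),"tray",r2.x.round(1),np.abs(r2.fun).mean().round(2))
from cell import monitor
o=monitor.get_obs();R=o['orientation'];a=np.radians(v[2]);cx=np.array([np.cos(a),np.sin(a),0])
lean=.5*cx+[0,0,.866];z=-lean;x=np.array([np.sin(a),-np.cos(a),0]);y=np.cross(z,x);RT=np.c_[x,y,z]
print(RT.round(3).tolist());print("rotvec",Ro.from_matrix(np.array(R).T@RT).as_rotvec())
for k in(90,60,0):
    print(k,"shift in tool frame after turn",(RT.T@(g+lean*k-o['eef_pos'])).round(1))
E
```

```text
[505.1 242.7 195. ] grip [455.8 229.5  91. ] res 0.94 tray [443.2  -9.7  11.3] 1.17
[505.7 247.2 194.9] grip [456.4 234.1  91. ] res 1.25 tray [444.   -5.2  11.3] 1.48
[505.6 245.1 195. ] grip [456.3 231.9  91. ] res 1.8 tray [443.9  -7.3  11.3] 2.13
[[-0.259, 0.836, 0.483], [0.966, 0.224, 0.13], [0.0, 0.5, -0.866]]
rotvec [-0.52170355  0.06826023 -0.25631732]
90 shift in tool frame after turn [241.7 -83.6  42.8]
60 shift in tool frame after turn [241.7 -83.6  72.8]
0 shift in tool frame after turn [241.7 -83.6 132.8]
```

Emit:
arm_command([
  [[0, 0, 0, 0, -0.1043, 0.0137, -0.0513], [0, 0, 0, 0, -0.1043, 0.0137, -0.0513], [0, 0, 0, 0, -0.1043, 0.0137, -0.0513], [0, 0, 0, 0, -0.1043, 0.0137, -0.0513], [0, 0, 0, 0, -0.1043, 0.0137, -0.0513], [0, 0.024, -0.0084, 0.0043, 0, 0, 0], [0, 0.024, -0.0084, 0.0043, 0, 0, 0], [0, 0.024, -0.0084, 0.0043, 0, 0, 0], [0, 0.024, -0.0084, 0.0043, 0, 0, 0], [0, 0.024, -0.0084, 0.0043, 0, 0, 0], [0, 0.024, -0.0084, 0.0043, 0, 0, 0], [0, 0.024, -0.0084, 0.0043, 0, 0, 0], [0, 0.024, -0.0084, 0.0043, 0, 0, 0], [0, 0.024, -0.0084, 0.0043, 0, 0, 0], [0, 0.024, -0.0084, 0.0043, 0, 0, 0], [0, 0, 0, 0, 0, 0, 0], [0, 0, 0, 0, 0, 0, 0], [0, 0, 0, 0, 0, 0, 0]],
], newtons=80)

```text
t: 1.6
eef_pos: [413.6, 218.3, 169.2]
orientation: [[-0.259, 0.836, 0.483], [0.966, 0.225, 0.129], [-0.0, 0.5, -0.866]]
contact_force: [0.1, -0.1, 0.6]
width: 85.1
finger_force: 0.0
```

Run:
```python
from h import *
from cell import monitor,imaging
o=monitor.get_obs();R=np.array(o['orientation']);g=np.array([456.3,231.9,91]);print(o['t'],o['eef_pos'],R.round(3).tolist())
RT=np.array([[-0.259,0.836,0.483],[0.966,0.224,0.13],[0,0.5,-0.866]])
print("rv",Ro.from_matrix(R.T@RT).as_rotvec(),"to grip",R.T@(g-o['eef_pos']))
d=imaging.get_image("wrist");cv2.imwrite("pics/w1.png",d["image"][:,:,::-1])
# where model grip corner points project in the wrist view
K,Rc,t=d["K"],d["R"],d["t"]
W=rz(195.0);c=np.array([505.6,245.1,0]);L=Ro.from_euler('y',30,degrees=True).as_matrix()
for y in(-31,31):
  for x in(-6,6):
    p=c+W@(np.array([51,0,91])+L@[x,y,17]);q=Rc@p+t;th=np.arctan2(np.hypot(q[0],q[1]),q[2]);ph=np.arctan2(q[1],q[0])
    print(x,y,K[0,2]+K[0,0]*th*np.cos(ph),K[1,2]+K[1,1]*th*np.sin(ph),q[2])
```

```text
1.6 [413.57476445 218.32711968 169.15103819] [[-0.259, 0.836, 0.483], [0.966, 0.225, 0.129], [-0.0, 0.5, -0.866]]
rv [-0.00025265  0.00027228  0.00050936] to grip [ 2.04823245 -0.2889632  90.07205364]
-6 -31 261.1923271283769 164.94765352714842 204.18108992461967
6 -31 243.76063271705223 164.94176306688357 204.18519729706165
-6 31 260.4092507155117 244.06001842299793 224.33455293171016
6 31 244.694600208468 244.0435339669333 224.33866030415217
```

View pics/w1.png

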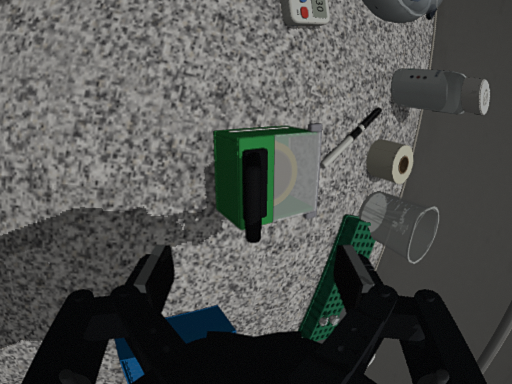

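The wrist view shows the plate at columns 246–262, rows about 150–241. The fit predicted 244–261, so the fingers straddle it centrally. I'll go down and close.

Emit:
arm_command([
  [[0, 0.002, 0, 0.01, 0, 0, 0], [0, 0, 0, 0.012, 0, 0, 0], [0, 0, 0, 0.012, 0, 0, 0], [0, 0, 0, 0.012, 0, 0, 0], [0, 0, 0, 0.012, 0, 0, 0], [0, 0, 0, 0.012, 0, 0, 0], [0, 0, 0, 0.012, 0, 0, 0], [0, 0, 0, 0.01, 0, 0, 0], [0, 0, 0, 0, 0, 0, 0], [0.7, 0, 0, 0, 0, 0, 0], [0.7, 0, 0, 0, 0, 0, 0], [0.7, 0, 0, 0, 0, 0, 0], [0.7, 0, 0, 0, 0, 0, 0], [0.7, 0, 0, 0, 0, 0, 0], [0.7, 0, 0, 0, 0, 0, 0]],
], newtons=80)

```text
t: 2.9
eef_pos: [457.2, 232.4, 89.6]
orientation: [[-0.259, 0.836, 0.483], [0.966, 0.224, 0.13], [-0.0, 0.5, -0.866]]
contact_force: [0.3, 0.1, -0.5]
width: 25.7
finger_force: 0.0
```

Emit:
arm_command([
  [[1, 0, 0, 0, 0, 0, 0], [1, 0, 0, 0, 0, 0, 0], [1, 0, 0, 0, 0, 0, 0], [1, 0, 0, 0, 0, 0, 0], [1, 0, 0, 0, 0, 0, 0], [1, 0, 0, 0, 0, 0, 0]],
], newtons=80)

```text
t: 3.4
eef_pos: [457.1, 232.4, 89.4]
orientation: [[-0.259, 0.837, 0.483], [0.966, 0.225, 0.129], [-0.0, 0.5, -0.866]]
contact_force: [-3.7, -1.9, 3.5]
width: 10.9
finger_force: 78.4
```

Emit:
arm_command([
  [[1, 0, 0.001, -0.0017, 0, 0, 0], [1, 0, 0.002, -0.0035, 0, 0, 0], [1, 0, 0.003, -0.0052, 0, 0, 0], [1, 0, 0.004, -0.0069, 0, 0, 0], [1, 0, 0.004, -0.0069, 0, 0, 0], [1, 0, 0.004, -0.0069, 0, 0, 0], [1, 0, 0.004, -0.0069, 0, 0, 0], [1, 0, 0.004, -0.0069, 0, 0, 0], [1, 0, 0.004, -0.0069, 0, 0, 0], [1, 0, 0.004, -0.0069, 0, 0, 0], [1, 0, 0.004, -0.0069, 0, 0, 0], [1, 0, 0.003, -0.0052, 0, 0, 0], [1, 0, 0.002, -0.0035, 0, 0, 0], [1, 0, 0.001, -0.0017, 0, 0, 0], [1, 0, 0, 0, 0, 0, 0], [1, 0, 0, 0, 0, 0, 0], [1, 0, 0, 0, 0, 0, 0]],
])

```text
t: 4.82
eef_pos: [457.1, 232.3, 176.7]
orientation: [[-0.259, 0.837, 0.482], [0.966, 0.225, 0.129], [-0.0, 0.499, -0.867]]
contact_force: [-0.4, -0.7, -4.4]
width: 11.2
finger_force: 78.1
```

Run:
```python
from h import *
from cell import monitor,imaging
o=monitor.get_obs();print(o['t'],o['eef_pos'],np.array(o['orientation']).round(3).tolist(),o['contact_force'],o['ft_torque'],o['finger_force'])
d=imaging.get_image("side");cv2.imwrite("pics/s2.png",cv2.resize(d["image"][100:270,180:400,::-1],None,fx=3.5,fy=3.5))
```

```text
4.8167 [457.12009677 232.33515802 176.71158264] [[-0.259, 0.837, 0.482], [0.966, 0.225, 0.129], [-0.0, 0.499, -0.867]] [-0.42825524 -0.72601798 -4.37785596] [-0.27096224  0.84278649 -0.00508108] 78.08758020401001
```

View pics/s2.png

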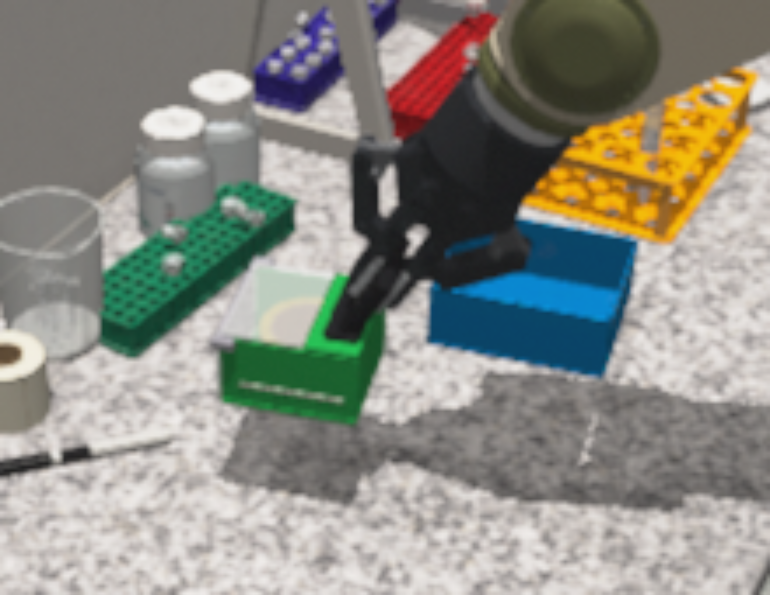

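The side view shows the caddy hanging level with both rolls inside and the flap shut. I'll carry it across to the tray.

Emit:
arm_command([
  [[1, 0, 0, 0, 0, -0.0081, 0.014], [1, 0, 0, 0, 0, -0.0081, 0.014], [1, 0, 0, 0, 0, -0.0081, 0.014], [1, 0, 0, 0, 0, -0.0081, 0.014], [1, -0.0029, -0.0017, -0.001, 0, 0, 0], [1, -0.0058, -0.0034, -0.002, 0, 0, 0], [1, -0.0087, -0.0051, -0.0029, 0, 0, 0], [1, -0.0116, -0.0068, -0.0039, 0, 0, 0], [1, -0.0116, -0.0068, -0.0039, 0, 0, 0], [1, -0.0116, -0.0068, -0.0039, 0, 0, 0], [1, -0.0116, -0.0068, -0.0039, 0, 0, 0], [1, -0.0116, -0.0068, -0.0039, 0, 0, 0], [1, -0.0116, -0.0068, -0.0039, 0, 0, 0], [1, -0.0116, -0.0068, -0.0039, 0, 0, 0], [1, -0.0116, -0.0068, -0.0039, 0, 0, 0], [1, -0.0116, -0.0068, -0.0039, 0, 0, 0], [1, -0.0116, -0.0068, -0.0039, 0, 0, 0], [1, -0.0116, -0.0068, -0.0039, 0, 0, 0], [1, -0.0116, -0.0068, -0.0039, 0, 0, 0], [1, -0.0116, -0.0068, -0.0039, 0, 0, 0]],
])

```text
t: 6.53
eef_pos: [378.5, 44.5, 177.0]
orientation: [[-0.197, 0.849, 0.491], [0.98, 0.171, 0.097], [-0.001, 0.501, -0.866]]
contact_force: [-0.9, -0.3, -5.2]
width: 11.0
finger_force: 77.9
```

Emit:
arm_command([
  [[1, -0.0116, -0.0068, -0.0039, 0, 0, 0], [1, -0.0116, -0.0068, -0.0039, 0, 0, 0], [1, -0.0116, -0.0068, -0.0039, 0, 0, 0], [1, -0.0116, -0.0068, -0.0039, 0, 0, 0], [1, -0.0087, -0.0051, -0.0029, 0, 0, 0], [1, -0.0058, -0.0034, -0.002, 0, 0, 0], [1, -0.0029, -0.0017, -0.001, 0, 0, 0], [1, 0, 0, 0, 0, 0, 0], [1, 0, 0, 0, 0, 0, 0], [1, 0, 0, 0, 0, 0, 0]],
])

```text
t: 7.37
eef_pos: [349.1, -25.5, 176.8]
orientation: [[-0.197, 0.849, 0.49], [0.98, 0.171, 0.098], [-0.0, 0.5, -0.866]]
contact_force: [-0.1, -0.3, -4.1]
width: 11.1
finger_force: 78.1
```

```bash
cat >> h.py <<'E'
# grip in the tool frame at the grasp: TCP (457.1,232.4,89.4), caddy yaw 195
def caddy_from_tcp(o):
    R=np.array(o['orientation']);RT=np.array([[-0.259,0.836,0.483],[0.966,0.224,0.13],[0,0.5,-0.866]])
    C=R@RT.T@rz(195.0);gt=RT.T@(np.array([456.3,231.9,91])-[457.1,232.4,89.4])
    g=o['eef_pos']+R@gt;lip=g+C@[-97,0,-86]
    tl=rz(11.3).T@(lip-[443.9,-7.3,0]);return g,lip,tl,np.degrees(np.arccos(C[2,2])),C
E
python3 - <<'E'
from h import *
from cell import monitor,imaging
o=monitor.get_obs();print(o['t'],o['eef_pos'],o['q']);print([np.round(a,2).tolist() for a in caddy_from_tcp(o)])
E
```

```text
7.3667 [349.0798545  -25.52063221 176.82826016] [-41.22717253 -14.53137443 136.39292549  34.60975293  44.32054795
 -74.81869495]
[[348.25, -25.97, 178.43], [443.32, -6.94, 92.38], [-0.5, 0.47, 92.38], 0.38, [[-0.98, 0.2, -0.0], [-0.2, -0.98, 0.0], [0.0, 0.0, 1.0]]]
```

```bash
cat > plan.py <<'E'
from h import *
from cell import monitor
def plan(keys,R=None,p=None):
    # keys: (rows, dtheta_deg, dlip_x(tray fwd), dlip_z): prints per-row tool shift [mm], turn about tool x [rad]
    o=monitor.get_obs();R=np.array(o['orientation']);p=np.array(o['eef_pos']);lip=caddy_from_tcp(o)[1];lt=R.T@(lip-p);f=rz(11.3)[:,0]
    for n,dt,dx,dz in keys:
        for i in range(n):
            lip=lip+f*dx/n+np.array([0,0,dz/n]);R2=R@Ro.from_rotvec([np.radians(dt/n),0,0]).as_matrix();p2=lip-R2@lt
            print((R.T@(p2-p)/1000).round(4).tolist(),round(np.radians(dt/n),4));R,p=R2,p2
        print("--",p.round(1),lip.round(1))
E
python3 -c "
from plan import *
plan([(12,21,-15,-17),(8,7,-13,-12)])"
```

```text
[0.0, 0.0019, -0.0006] 0.0305
[0.0, 0.0019, -0.0005] 0.0305
[0.0, 0.002, -0.0005] 0.0305
[0.0, 0.002, -0.0004] 0.0305
[0.0, 0.002, -0.0004] 0.0305
[0.0, 0.002, -0.0003] 0.0305
[0.0, 0.0021, -0.0003] 0.0305
[0.0, 0.0021, -0.0002] 0.0305
[0.0, 0.0021, -0.0002] 0.0305
[0.0, 0.0022, -0.0001] 0.0305
[0.0, 0.0022, -0.0001] 0.0305
[0.0, 0.0022, -0.0] 0.0305
-- [370.3 -21.2 188.6] [428.6  -9.9  75.4]
[0.0, 0.0, 0.0006] 0.0153
[0.0, 0.0, 0.0006] 0.0153
[0.0, 0.0001, 0.0007] 0.0153
[0.0, 0.0001, 0.0007] 0.0153
[0.0, 0.0001, 0.0007] 0.0153
[0.0, 0.0001, 0.0008] 0.0153
[0.0, 0.0001, 0.0008] 0.0153
[0.0, 0.0002, 0.0008] 0.0153
-- [371.5 -21.  183. ] [415.9 -12.4  63.4]
```

Emit:
arm_command([
  [[1, 0, 0.0019, -0.0006, 0.0305, 0, 0], [1, 0, 0.0019, -0.0005, 0.0305, 0, 0], [1, 0, 0.002, -0.0005, 0.0305, 0, 0], [1, 0, 0.002, -0.0004, 0.0305, 0, 0], [1, 0, 0.002, -0.0004, 0.0305, 0, 0], [1, 0, 0.002, -0.0003, 0.0305, 0, 0], [1, 0, 0.0021, -0.0003, 0.0305, 0, 0], [1, 0, 0.0021, -0.0002, 0.0305, 0, 0], [1, 0, 0.0021, -0.0002, 0.0305, 0, 0], [1, 0, 0.0022, -0.0001, 0.0305, 0, 0], [1, 0, 0.0022, -0.0001, 0.0305, 0, 0], [1, 0, 0.0022, 0, 0.0305, 0, 0], [1, 0, 0, 0.0006, 0.0153, 0, 0], [1, 0, 0, 0.0006, 0.0153, 0, 0], [1, 0, 0.0001, 0.0007, 0.0153, 0, 0], [1, 0, 0.0001, 0.0007, 0.0153, 0, 0], [1, 0, 0.0001, 0.0007, 0.0153, 0, 0], [1, 0, 0.0001, 0.0008, 0.0153, 0, 0], [1, 0, 0.0001, 0.0008, 0.0153, 0, 0], [1, 0, 0.0002, 0.0008, 0.0153, 0, 0]],
])

```text
t: 9.03
eef_pos: [371.5, -21.4, 182.9]
orientation: [[-0.196, 0.98, 0.033], [0.981, 0.196, 0.006], [-0.0, 0.034, -0.999]]
contact_force: [-0.3, -1.0, -5.2]
width: 11.0
finger_force: 78.1
```

Run:
```python
from plan import *
from cell import imaging
o=monitor.get_obs();print(o['t'],o['eef_pos'],o['contact_force'],o['width']);print([np.round(a,2).tolist() for a in caddy_from_tcp(o)[:4]])
plan([(6,3,0,0),(6,3,0,0),(8,4,0,0)])
d=imaging.get_image("scene");cv2.imwrite("pics/c3.png",cv2.resize(d["image"][100:230,210:380,::-1],None,fx=4.5,fy=4.5))
```

```text
9.0333 [371.49820333 -21.39105674 182.87631048] [-0.27764637 -0.97361083 -5.22762228] 10.999834201811883
[[371.51, -21.67, 184.71], [415.72, -12.87, 63.17], [-28.73, 0.06, 63.17], 28.07]
[-0.0, 0.0011, -0.0004] 0.0087
[0.0, 0.0011, -0.0004] 0.0087
[0.0, 0.0011, -0.0004] 0.0087
[-0.0, 0.0011, -0.0004] 0.0087
[0.0, 0.0011, -0.0004] 0.0087
[-0.0, 0.0011, -0.0004] 0.0087
-- [377.7 -20.2 185.1] [415.7 -12.9  63.2]
[0.0, 0.0011, -0.0004] 0.0087
[-0.0, 0.0011, -0.0004] 0.0087
[-0.0, 0.0011, -0.0004] 0.0087
[0.0, 0.0011, -0.0004] 0.0087
[0.0, 0.0011, -0.0004] 0.0087
[-0.0, 0.0011, -0.0004] 0.0087
-- [384.  -18.9 186.9] [415.7 -12.9  63.2]
[0.0, 0.0011, -0.0004] 0.0087
[-0.0, 0.0011, -0.0004] 0.0087
[0.0, 0.0011, -0.0004] 0.0087
[-0.0, 0.0011, -0.0004] 0.0087
[0.0, 0.0011, -0.0004] 0.0087
[-0.0, 0.0011, -0.0004] 0.0087
[0.0, 0.0011, -0.0004] 0.0087
[0.0, 0.0011, -0.0004] 0.0087
-- [392.6 -17.2 188.9] [415.7 -12.9  63.2]
```

View pics/c3.png

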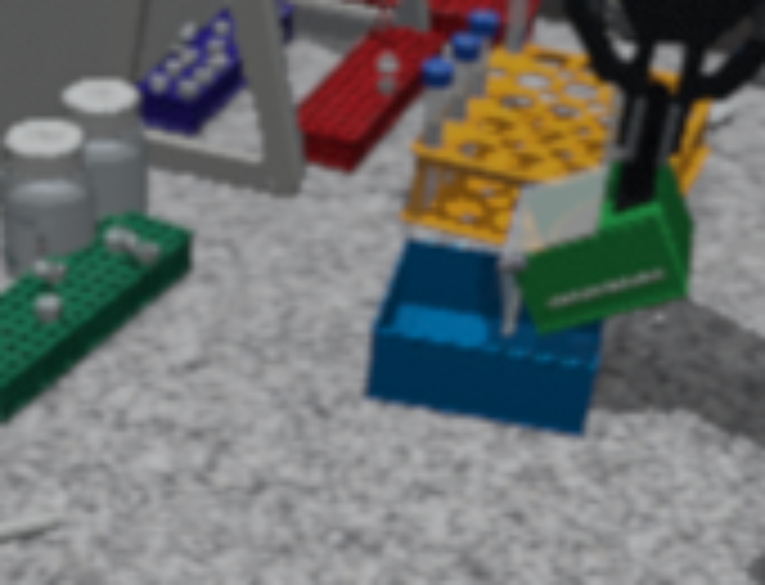

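The crop shows the caddy tipped about 28°, with the flap hanging vertically over the tray and the tray still empty. I'll tip slowly further.

Emit:
arm_command([
  [[1, 0, 0.0011, -0.0004, 0.0087, 0, 0], [1, 0, 0.0011, -0.0004, 0.0087, 0, 0], [1, 0, 0.0011, -0.0004, 0.0087, 0, 0], [1, 0, 0.0011, -0.0004, 0.0087, 0, 0], [1, 0, 0.0011, -0.0004, 0.0087, 0, 0], [1, 0, 0.0011, -0.0004, 0.0087, 0, 0], [1, 0, 0.0011, -0.0004, 0.0087, 0, 0], [1, 0, 0.0011, -0.0004, 0.0087, 0, 0], [1, 0, 0, 0, 0, 0, 0], [1, 0, 0, 0, 0, 0, 0], [1, 0, 0, 0, 0, 0, 0], [1, 0, 0, 0, 0, 0, 0], [1, 0, 0, 0, 0, 0, 0], [1, 0, 0, 0, 0, 0, 0]],
])

```text
t: 10.25
eef_pos: [380.1, -19.7, 186.2]
orientation: [[-0.196, 0.98, -0.034], [0.981, 0.196, -0.007], [-0.0, -0.034, -0.999]]
contact_force: [0.1, 0.9, -4.7]
width: 11.0
finger_force: 78.0
```

```bash
cat > yel.py <<'E'
from plan import *
from cell import imaging
def yel(save=None):
    o=monitor.get_obs();print(o['t'].__round__(2),o['contact_force'].round(2),o['ft_torque'].round(2));print([np.round(a,1).tolist() for a in caddy_from_tcp(o)[1:4]])
    d=imaging.get_image("scene");P=cloud(d);im=d["image"].astype(int)
    m=(im[...,0]>im[...,2]+60)&(im[...,1]>im[...,2]+40)&(d["depth"]>0)
    q=(P-[443.9,-7.3,0])@rz(11.3);i=m&(abs(q[...,0])<75)&(abs(q[...,1])<65)&(q[...,2]<130)
    print("yellow in tray",i.sum(),q[i].mean(0).round() if i.any() else "",np.percentile(q[i],[2,98],axis=0).round().tolist() if i.any() else "")
    if save: cv2.imwrite(save,cv2.resize(d["image"][100:230,210:380,::-1],None,fx=4.5,fy=4.5))
E
python3 -c "
from yel import *
yel('pics/c4.png')"
```

```text
10.25 [ 0.1   0.91 -4.68] [0.02 0.   0.02]
[[416.2, -12.8, 63.7], [-28.2, 0.1, 63.7], 32.0]
yellow in tray 2 [-25. -42. 124.] [[-29.0, -42.0, 122.0], [-22.0, -42.0, 126.0]]
```

Emit:
arm_command([
  [[1, 0, 0.0011, -0.0004, 0.0087, 0, 0], [1, 0, 0.0011, -0.0004, 0.0087, 0, 0], [1, 0, 0.0011, -0.0004, 0.0087, 0, 0], [1, 0, 0.0011, -0.0004, 0.0087, 0, 0], [1, 0, 0.0011, -0.0004, 0.0087, 0, 0], [1, 0, 0.0011, -0.0004, 0.0087, 0, 0], [1, 0, 0, 0, 0, 0, 0], [1, 0, 0, 0, 0, 0, 0], [1, 0, 0, 0, 0, 0, 0], [1, 0, 0, 0, 0, 0, 0], [1, 0, 0, 0, 0, 0, 0], [1, 0, 0, 0, 0, 0, 0], [1, 0, 0, 0, 0, 0, 0]],
])

```text
t: 11.38
eef_pos: [386.7, -18.3, 188.3]
orientation: [[-0.196, 0.977, -0.085], [0.981, 0.195, -0.017], [-0.0, -0.087, -0.996]]
contact_force: [0.1, -0.5, -5.7]
width: 11.1
finger_force: 78.0
```

```bash
python3 -c "
from yel import *
yel('pics/c5.png')"
```

```text
11.38 [ 0.06 -0.48 -5.68] [ 0.04 -0.08  0.02]
[[416.5, -12.7, 64.0], [-28.0, 0.1, 64.0], 35.0]
yellow in tray 2 [ -8. -33. 106.] [[-23.0, -41.0, 86.0], [7.0, -24.0, 125.0]]
```

Emit:
arm_command([
  [[1, 0, 0.0011, -0.0004, 0.0087, 0, 0], [1, 0, 0.0011, -0.0004, 0.0087, 0, 0], [1, 0, 0.0011, -0.0004, 0.0087, 0, 0], [1, 0, 0.0011, -0.0004, 0.0087, 0, 0], [1, 0, 0.0011, -0.0004, 0.0087, 0, 0], [1, 0, 0.0011, -0.0004, 0.0087, 0, 0], [1, 0, 0, 0, 0, 0, 0], [1, 0, 0, 0, 0, 0, 0], [1, 0, 0, 0, 0, 0, 0], [1, 0, 0, 0, 0, 0, 0], [1, 0, 0, 0, 0, 0, 0], [1, 0, 0, 0, 0, 0, 0], [1, 0, 0, 0, 0, 0, 0]],
])

```text
t: 12.52
eef_pos: [393.4, -17.0, 190.0]
orientation: [[-0.196, 0.971, -0.136], [0.981, 0.194, -0.027], [-0.0, -0.138, -0.99]]
contact_force: [0.1, 0.7, -4.7]
width: 11.6
finger_force: 78.3
```

```bash
python3 -c "
from yel import *
yel('pics/c6.png')"
```

```text
12.52 [ 0.12  0.68 -4.72] [ 0.09 -0.16  0.03]
[[416.8, -12.7, 64.3], [-27.6, 0.1, 64.3], 38.0]
yellow in tray 158 [ 4. 20. 59.] [[-13.0, -43.0, 43.0], [21.0, 33.0, 94.0]]
```

View pics/c6.png

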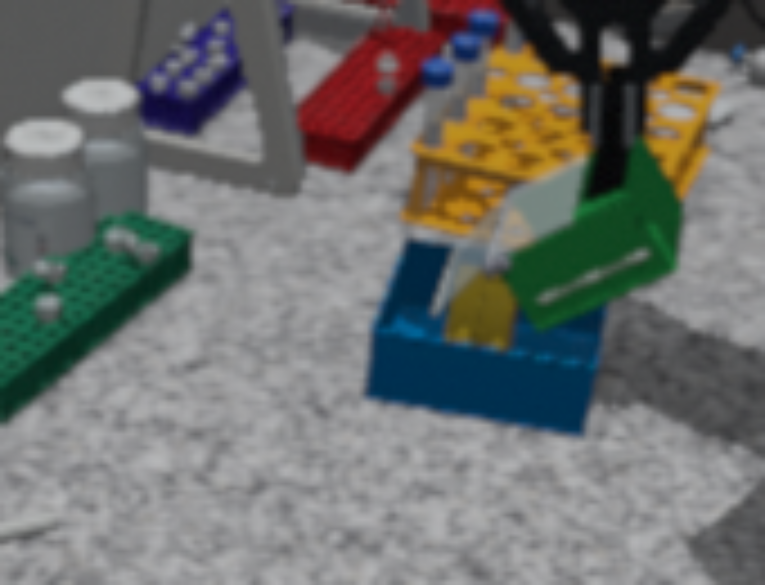

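Both rolls are emerging at about (480,310), pushing the flap. I'll hold here and let them slide.

Emit:
arm_command([
  [[1, 0, 0, 0, 0, 0, 0], [1, 0, 0, 0, 0, 0, 0], [1, 0, 0, 0, 0, 0, 0], [1, 0, 0, 0, 0, 0, 0], [1, 0, 0, 0, 0, 0, 0], [1, 0, 0, 0, 0, 0, 0], [1, 0, 0, 0, 0, 0, 0], [1, 0, 0, 0, 0, 0, 0], [1, 0, 0, 0, 0, 0, 0], [1, 0, 0, 0, 0, 0, 0], [1, 0, 0, 0, 0, 0, 0], [1, 0, 0, 0, 0, 0, 0]],
])

```text
t: 13.57
eef_pos: [393.4, -17.0, 189.9]
orientation: [[-0.196, 0.971, -0.136], [0.981, 0.194, -0.027], [-0.0, -0.138, -0.99]]
contact_force: [0.1, -0.2, -3.1]
width: 10.9
finger_force: 78.2
```

```bash
python3 -c "
from yel import *
yel('pics/c7.png');plan([(2,2,0,0),(10,0,30,12)])"
```

```text
13.57 [ 0.14 -0.17 -3.11] [ 0.04 -0.15  0.01]
[[416.8, -12.6, 64.2], [-27.6, 0.1, 64.2], 38.0]
yellow in tray 156 [ 4. 20. 58.] [[-12.0, 2.0, 44.0], [21.0, 33.0, 69.0]]
[-0.0, 0.0021, -0.0007] 0.0175
[0.0, 0.0021, -0.0007] 0.0175
-- [397.7 -16.1 190.7] [416.8 -12.6  64.3]
[-0.0, 0.0027, -0.0017] 0.0
[-0.0, 0.0027, -0.0017] 0.0
[-0.0, 0.0027, -0.0017] 0.0
[-0.0, 0.0027, -0.0017] 0.0
[-0.0, 0.0027, -0.0017] 0.0
[-0.0, 0.0027, -0.0017] 0.0
[-0.0, 0.0027, -0.0017] 0.0
[-0.0, 0.0027, -0.0017] 0.0
[-0.0, 0.0027, -0.0017] 0.0
[-0.0, 0.0027, -0.0017] 0.0
-- [427.1 -10.2 202.7] [446.2  -6.7  76.3]
```

View pics/c7.png

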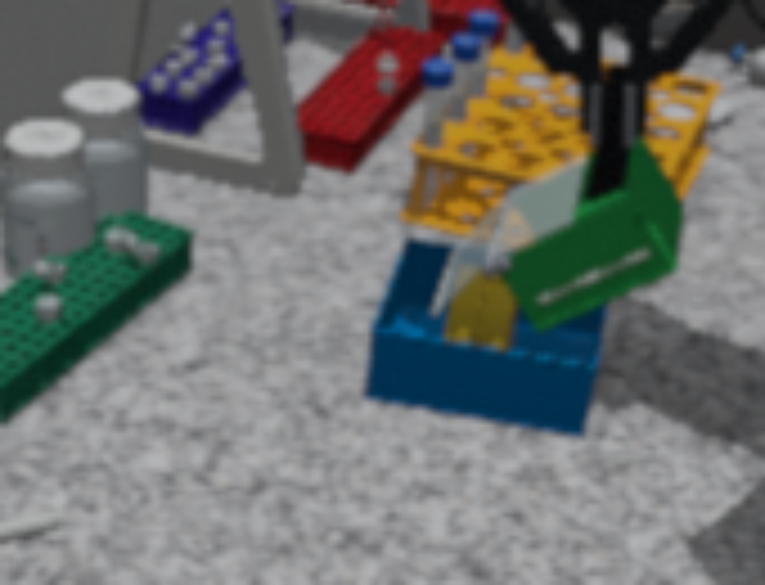

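Two rolls seem to stand on edge in the tray: yellow block at (480,315), top at z≈69, which matches the roll diameter, and the load has dropped. I'll raise the caddy straight up, still tipped, and check.

Emit:
arm_command([
  [[1, 0, -0.0003, -0.002, 0, 0, 0], [1, 0, -0.0003, -0.002, 0, 0, 0], [1, 0, -0.0006, -0.004, 0, 0, 0], [1, 0, -0.0006, -0.004, 0, 0, 0], [1, 0, -0.0006, -0.004, 0, 0, 0], [1, 0, -0.0006, -0.004, 0, 0, 0], [1, 0, -0.0006, -0.004, 0, 0, 0], [1, 0, -0.0006, -0.004, 0, 0, 0], [1, 0, -0.0006, -0.004, 0, 0, 0], [1, 0, -0.0006, -0.004, 0, 0, 0], [1, 0, -0.0006, -0.004, 0, 0, 0], [1, 0, -0.0006, -0.004, 0, 0, 0], [1, 0, -0.0006, -0.004, 0, 0, 0], [1, 0, -0.0003, -0.002, 0, 0, 0], [1, 0, 0, 0, 0, 0, 0], [1, 0, 0, 0, 0, 0, 0]],
])

```text
t: 14.95
eef_pos: [392.9, -17.1, 240.4]
orientation: [[-0.196, 0.971, -0.136], [0.981, 0.194, -0.027], [-0.0, -0.138, -0.99]]
contact_force: [-0.6, 0.7, -3.9]
width: 11.0
finger_force: 78.2
```

```bash
python3 -c "
from yel import *
yel('pics/c8.png')"
```

```text
14.95 [-0.57  0.72 -3.87] [ 0.06 -0.13  0.02]
[[416.3, -12.7, 114.8], [-28.2, 0.1, 114.8], 38.0]
yellow in tray 224 [ 5. 18. 61.] [[-19.0, -10.0, 43.0], [24.0, 37.0, 96.0]]
```

View pics/c8.png

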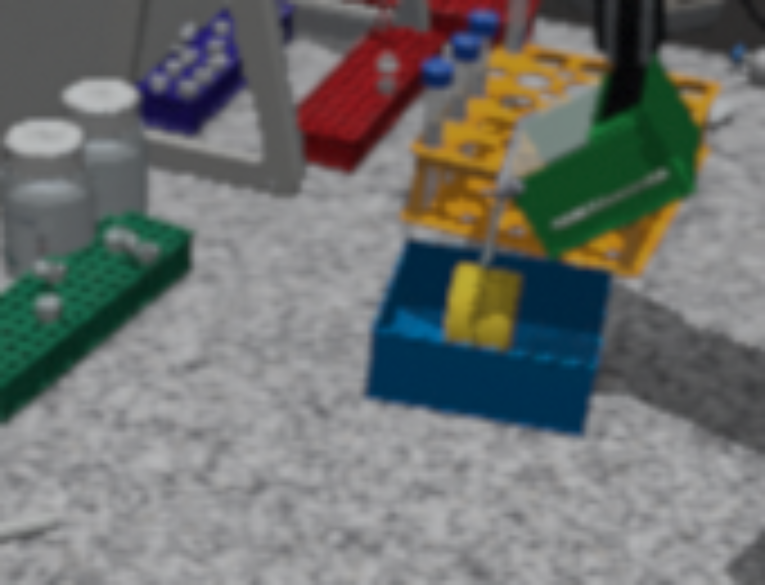

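Both yellow rolls stand on edge at about (482,305) inside the tray, and the caddy is empty. I'll level it and carry it back.

```bash
python3 -c "
from plan import *
plan([(18,-38,28,-8)])"
```

```text
[-0.0, -0.0028, 0.0018] -0.0368
[-0.0, -0.0028, 0.0019] -0.0368
[-0.0, -0.0029, 0.0019] -0.0368
[-0.0, -0.0029, 0.002] -0.0368
[-0.0, -0.0029, 0.002] -0.0368
[-0.0, -0.0029, 0.0021] -0.0368
[-0.0, -0.0029, 0.0022] -0.0368
[-0.0, -0.0029, 0.0022] -0.0368
[-0.0, -0.003, 0.0023] -0.0368
[-0.0, -0.003, 0.0023] -0.0368
[-0.0, -0.003, 0.0024] -0.0368
[-0.0, -0.0031, 0.0024] -0.0368
[-0.0, -0.0031, 0.0025] -0.0368
[-0.0, -0.0031, 0.0025] -0.0368
[-0.0, -0.0032, 0.0026] -0.0368
[-0.0, -0.0032, 0.0026] -0.0368
[-0.0, -0.0032, 0.0027] -0.0368
[-0.0, -0.0033, 0.0027] -0.0368
-- [349.3 -25.8 191. ] [443.6  -7.2 106.6]
```

Emit:
arm_command([
  [[1, 0, -0.0028, 0.0018, -0.0368, 0, 0], [1, 0, -0.0028, 0.0019, -0.0368, 0, 0], [1, 0, -0.0029, 0.0019, -0.0368, 0, 0], [1, 0, -0.0029, 0.002, -0.0368, 0, 0], [1, 0, -0.0029, 0.002, -0.0368, 0, 0], [1, 0, -0.0029, 0.0021, -0.0368, 0, 0], [1, 0, -0.0029, 0.0022, -0.0368, 0, 0], [1, 0, -0.0029, 0.0022, -0.0368, 0, 0], [1, 0, -0.003, 0.0023, -0.0368, 0, 0], [1, 0, -0.003, 0.0023, -0.0368, 0, 0], [1, 0, -0.003, 0.0024, -0.0368, 0, 0], [1, 0, -0.0031, 0.0024, -0.0368, 0, 0], [1, 0, -0.0031, 0.0025, -0.0368, 0, 0], [1, 0, -0.0031, 0.0025, -0.0368, 0, 0], [1, 0, -0.0032, 0.0026, -0.0368, 0, 0], [1, 0, -0.0032, 0.0026, -0.0368, 0, 0], [1, 0, -0.0032, 0.0027, -0.0368, 0, 0], [1, 0, -0.0033, 0.0027, -0.0368, 0, 0], [1, 0, 0, 0, 0, 0, 0], [1, 0, 0, 0, 0, 0, 0]],
])

```text
t: 16.67
eef_pos: [349.0, -25.9, 191.0]
orientation: [[-0.195, 0.85, 0.489], [0.981, 0.169, 0.098], [0.0, 0.498, -0.867]]
contact_force: [0.7, -0.3, -4.0]
width: 10.9
finger_force: 78.3
```

Emit:
arm_command([
  [[1, 0.0029, 0.0017, 0.001, 0, 0, 0], [1, 0.0058, 0.0034, 0.002, 0, 0, 0], [1, 0.0087, 0.0051, 0.0029, 0, 0, 0], [1, 0.0116, 0.0068, 0.0039, 0, 0, 0], [1, 0.0116, 0.0068, 0.0039, 0, 0, 0], [1, 0.0116, 0.0068, 0.0039, 0, 0, 0], [1, 0.0116, 0.0068, 0.0039, 0, 0, 0], [1, 0.0116, 0.0068, 0.0039, 0, 0, 0], [1, 0.0116, 0.0068, 0.0039, 0, 0, 0], [1, 0.0116, 0.0068, 0.0039, 0, 0, 0], [1, 0.0116, 0.0068, 0.0039, 0, 0, 0], [1, 0.0116, 0.0068, 0.0039, 0, 0, 0], [1, 0.0116, 0.0068, 0.0039, 0, 0, 0], [1, 0.0116, 0.0068, 0.0039, 0, 0, 0], [1, 0.0116, 0.0068, 0.0039, 0, 0, 0], [1, 0.0116, 0.0068, 0.0039, 0, 0, 0], [1, 0.0116, 0.0068, 0.0039, 0, 0, 0], [1, 0.0087, 0.0051, 0.0029, 0, 0, 0], [1, 0.0058, 0.0034, 0.002, 0, 0, 0], [1, 0.0029, 0.0017, 0.001, 0, 0, 0]],
])

```text
t: 18.33
eef_pos: [441.6, 195.4, 191.4]
orientation: [[-0.198, 0.849, 0.49], [0.98, 0.171, 0.099], [0.0, 0.5, -0.866]]
contact_force: [-0.5, -0.5, -3.8]
width: 10.8
finger_force: 78.4
```

```bash
python3 -c "
from yel import *
yel('pics/c9.png');o=monitor.get_obs();print(o['eef_pos'],(np.array(o['orientation']).T@[0,0,1]).round(4))
R=np.array(o['orientation']);RT=np.array([[-0.259,0.836,0.483],[0.966,0.224,0.13],[0,0.5,-0.866]]);print(Ro.from_matrix(R.T@(rz(-3.7)@RT)).as_rotvec())"
```

```text
18.33 [-0.55 -0.47 -3.83] [-0.11  0.67 -0.  ]
[[535.8, 214.2, 106.9], [133.5, 199.2, 106.9], 0.4]
yellow in tray 226 [ 5. 16. 59.] [[-13.0, -18.0, 41.0], [24.0, 33.0, 70.0]]
[441.61668356 195.27501361 191.41961512] [ 2.000e-04  4.996e-01 -8.662e-01]
[-0.0006692  -0.00072395  0.00125772]
```

Emit:
arm_command([
  [[1, 0, -0.002, 0.0035, 0, 0, 0], [1, 0, -0.004, 0.0069, 0, 0, 0], [1, 0, -0.004, 0.0069, 0, 0, 0], [1, 0, -0.004, 0.0069, 0, 0, 0], [1, 0, -0.004, 0.0069, 0, 0, 0], [1, 0, -0.004, 0.0069, 0, 0, 0], [1, 0, -0.004, 0.0069, 0, 0, 0], [1, 0, -0.004, 0.0069, 0, 0, 0], [1, 0, -0.004, 0.0069, 0, 0, 0], [1, 0, -0.004, 0.0069, 0, 0, 0], [1, 0, -0.004, 0.0069, 0, 0, 0], [1, 0, -0.004, 0.0069, 0, 0, 0], [1, 0, -0.002, 0.0035, 0, 0, 0], [1, 0, -0.001, 0.0017, 0, 0, 0], [1, 0, -0.001, 0.0017, 0, 0, 0], [1, 0, 0, 0, 0, 0, 0], [1, 0, 0, 0, 0, 0, 0]],
])

```text
t: 19.8
eef_pos: [441.4, 193.7, 92.0]
orientation: [[-0.196, 0.849, 0.491], [0.981, 0.17, 0.098], [-0.0, 0.5, -0.866]]
contact_force: [0.8, -0.6, -4.0]
width: 11.1
finger_force: 78.4
```

Emit:
arm_command([
  [[1, 0, -0.0005, 0.0009, 0, 0, 0], [1, 0, -0.0005, 0.0009, 0, 0, 0], [1, 0, -0.0002, 0.0004, 0, 0, 0], [1, 0, 0, 0, 0, 0, 0], [1, 0, 0, 0, 0, 0, 0]],
])

```text
t: 20.22
eef_pos: [441.5, 193.7, 89.4]
orientation: [[-0.196, 0.849, 0.491], [0.981, 0.17, 0.098], [-0.0, 0.501, -0.866]]
contact_force: [-0.1, -1.0, -1.8]
width: 10.9
finger_force: 78.6
```

Emit:
arm_command([
  [[1, 0, -0.0003, 0.0005, 0, 0, 0], [1, 0, 0, 0, 0, 0, 0], [0.8, 0, 0, 0, 0, 0, 0], [0.8, 0, 0, 0, 0, 0, 0], [0.5, 0, 0, 0, 0, 0, 0], [0.3, 0, 0, 0, 0, 0, 0], [0.3, 0, 0, 0, 0, 0, 0], [0.3, 0, 0, 0, 0, 0, 0], [0.3, 0, 0, 0, 0, 0, 0], [0.3, 0, 0, 0, 0, 0, 0]],
])

```text
t: 21.05
eef_pos: [441.3, 193.7, 88.6]
orientation: [[-0.196, 0.849, 0.49], [0.981, 0.17, 0.098], [-0.0, 0.5, -0.866]]
contact_force: [0.8, -0.1, 0.3]
width: 59.5
finger_force: 0.0
```

Released; now I'll back out along the lean.

Emit:
arm_command([
  [[0.3, 0, 0, -0.005, 0, 0, 0], [0.3, 0, 0, -0.01, 0, 0, 0], [0.3, 0, 0, -0.012, 0, 0, 0], [0.3, 0, 0, -0.012, 0, 0, 0], [0.3, 0, 0, -0.012, 0, 0, 0], [0.3, 0, 0, -0.012, 0, 0, 0], [0.3, 0, 0, -0.012, 0, 0, 0], [0.3, 0, 0, -0.012, 0, 0, 0], [0.3, 0, 0, -0.012, 0, 0, 0], [0.3, 0, 0, -0.012, 0, 0, 0], [0.3, 0, 0, -0.005, 0, 0, 0], [0.3, 0, 0, 0, 0, 0, 0], [0.3, 0, 0, 0, 0, 0, 0], [0.3, 0, 0, 0, 0, 0, 0]],
])

```text
t: 22.22
eef_pos: [384.4, 182.3, 188.6]
orientation: [[-0.196, 0.85, 0.49], [0.981, 0.17, 0.098], [-0.0, 0.499, -0.866]]
contact_force: [0.4, 0.7, 0.5]
width: 59.5
finger_force: 0.0
```

```bash
python3 -c "
from yel import *
o=monitor.get_obs();print(o['t'],o['eef_pos'],o['contact_force'])
d=imaging.get_image('side');cv2.imwrite('pics/fin.png',cv2.resize(d['image'][120:300,190:390,::-1],None,fx=3.3,fy=3.3))
yel()"
```

```text
22.2167 [384.3915089  182.28271519 188.57290606] [0.40951955 0.686727   0.45058549]
22.27 [ 0.32 -0.73 -0.62] [-0.05  0.24 -0.06]
[[478.5, 200.8, 103.9], [74.7, 197.3, 103.9], 0.4]
yellow in tray 229 [ 5. 16. 59.] [[-13.0, -19.0, 41.0], [24.0, 33.0, 70.0]]
```

View pics/fin.png

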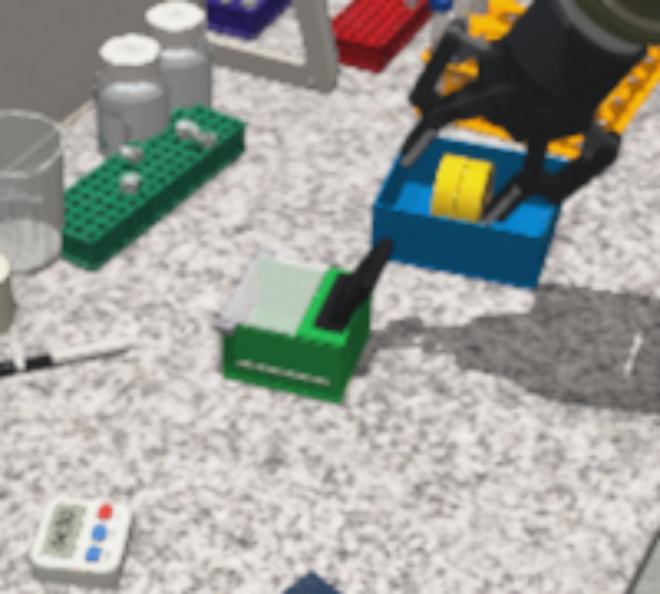

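The final view shows the empty caddy upright at (295,330) with its flap shut, both rolls in the tray at (462,187), and the gripper clear of everything.

```bash
python3 -c "
from cell import job
print(job.hand_in())"
```

```text
the job is handed in; nothing more can be done
None
```

The job is handed in, with no verdict returned: both rolls are in the tray (standing on edge), and the empty caddy stands upright beside it, flap shut and released; maximum tip was about 38° and it took about 22 s.

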